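# Change the laundry water manifold over from the spout to the hose tail

### The job

Change the water over from the bent spout, whose valve now stands open, to the long ribbed hose tail: with the fingertips, first push the lever of the spout valve round until it is fully shut, square across its pipe, and only then push the lever of the hose-tail valve round until it is fully open, in line with its pipe. Push the levers gently from the side without gripping them or forcing them against their stops. Leave the lever of the valve with the short blanking cap and the loose things round about as they are.

Things in the scene. Friction and masses are not known exactly. Their poses are not given: they have to be found in the camera images.
- manifold: Fixed white board 115 x 400 x 12 mm, copper header pipe along its far side; carries three valves 130 mm apart, turned as it is. Origin: underside, below the middle lever's axis; x points from the outlets to the header pipe, y along the row, z up. Only levers and their 22 mm stems rise over 70 mm. A wall cabinet hangs 0.5 m over the worktop beyond x = 0.6 m: keep the wrist low there.
- spout_valve: Brass ball valve fixed on the board, any of its three places; its outlet, on the side nearer the robot, is a brass spout that bends down. Origin: on the lever's vertical turning axis, at the board's top (12 mm above the worktop); -x points along the pipe to the outlet, +y to the left seen from the robot, z up. Pipe axis 35 mm above this origin.
- spout_lever (a joint): Angle of this valve's lever, between two stops. 0: fully open, in line with the pipe, pointing to the outlet (valve's -x). 1.571: fully shut, square across the pipe, pointing to the valve's +y (left). Grows clockwise seen from above. Dry friction 0.15 N m (about 2.5 N pushed near the end); stays where it is left.
- spout_grip (a point): Middle of the lever's grey sleeve, 65 mm from the turning axis, 83 mm above the valve's origin (95 mm above the worktop). The level lever is 90 mm long from axis to tip; the sleeve spans 30 to 90 mm from the axis, 20 mm wide, 14 mm high (7 mm above and below this point). The point's -x points along the lever to its tip.
- tail_valve: Brass ball valve fixed on the board, any of its three places; its outlet, on the side nearer the robot, is a ribbed brass hose tail (five ribs, straight, 70 mm long). Origin: on the lever's vertical turning axis, at the board's top (12 mm above the worktop); -x points along the pipe to the outlet, +y to the left seen from the robot, z up. Pipe axis 35 mm above this origin.
- tail_lever (a joint): Angle of this valve's lever, between two stops. 0: fully open, in line with the pipe, pointing to the outlet (valve's -x). 1.571: fully shut, square across the pipe, pointing to the valve's +y (left). Grows clockwise seen from above. Dry friction 0.15 N m (about 2.5 N pushed near the end); stays where it is left.
- tail_grip (a point): Middle of the lever's grey sleeve, 65 mm from the turning axis, 83 mm above the valve's origin (95 mm above the worktop). The level lever is 90 mm long from axis to tip; the sleeve spans 30 to 90 mm from the axis, 20 mm wide, 14 mm high (7 mm above and below this point). The point's -x points along the lever to its tip.
- cap_valve: Brass ball valve fixed on the board, any of its three places; its outlet, on the side nearer the robot, is a short hexagonal brass blanking cap (20 mm long). Origin: on the lever's vertical turning axis, at the board's top (12 mm above the worktop); -x points along the pipe to the outlet, +y to the left seen from the robot, z up. Pipe axis 35 mm above this origin.
- cap_lever (a joint): Angle of this valve's lever, between two stops. 0: fully open, in line with the pipe, pointing to the outlet (valve's -x). 1.571: fully shut, square across the pipe, pointing to the valve's +y (left). Grows clockwise seen from above. Dry friction 0.15 N m (about 2.5 N pushed near the end); stays where it is left.
- cap_grip (a point): Middle of the lever's grey sleeve, 65 mm from the turning axis, 83 mm above the valve's origin (95 mm above the worktop). The level lever is 90 mm long from axis to tip; the sleeve spans 30 to 90 mm from the axis, 20 mm wide, 14 mm high (7 mm above and below this point). The point's -x points along the lever to its tip.
- sink_plug: Bystander, loose: black rubber sink plug, 45 x 45 x 29 mm, stands on the board between two valves. Origin: centre of its underside.
- thread_spool_3: Bystander, loose: thread spool with grey thread, 31 x 31 x 42 mm, stands on the board between two valves. Origin: centre of its underside.
- cream_pot: Bystander, loose: low round cream pot, 50 x 50 x 28 mm, to the right. Origin: centre of its underside.
- nail_brush: Bystander, loose: nail brush, 30 x 85 x 23 mm, to the left. Origin: centre of its underside.
- spanner: Bystander, loose: open spanner lying flat, 26 x 155 x 9 mm, to the left. Origin: centre of its underside.
- tape_measure: Bystander, loose: tape measure, 33 x 72 x 66 mm, to the right. Origin: centre of its underside.

How it is judged (in metres and radians):
On the way, in this order (a step that is already met when the one before it is completed fails the run):
1. the spout valve is fully shut while the hose-tail valve is still shut (value of joint spout_lever above 1.45 rad and value of joint tail_lever above 1.2 rad), for 0.2 s.
2. the hose-tail valve is fully open and the spout valve still shut (value of joint tail_lever below 0.12 rad and value of joint spout_lever above 1.45 rad), for 0.2 s.
At the end, for the whole second after the job is handed in: Spout lever within 0.12 rad (7 degrees) of square across its pipe, hose-tail lever within 0.12 rad of in line with its pipe, capped valve still shut (lever over 1.25 rad), both turned levers at rest (all of step 2 and value of joint cap_lever above 1.25 rad and velocity of joint spout_lever between -0.05 and 0.05 rad/s and velocity of joint tail_lever between -0.05 and 0.05 rad/s); the robot touches nothing.
It fails at once if the hose-tail valve is being opened while the spout valve is not yet shut (value of joint tail_lever below 1.2 rad and value of joint spout_lever below 1.4 rad).
It fails at once if the lever of the capped valve is turned (its sleeve moves over 12 mm) (distance of cap_grip from where it was at the start of the episode above 0.012 m).
It fails at once if a lever is gripped or forced (over 35 N from the fingers) (contact force between the fingers and spout_lever above 35 N or contact force between the fingers and tail_lever above 35 N or contact force between the fingers and cap_lever above 35 N).
It fails at once if a loose thing is lifted, carried or pushed over 15 mm away (distance of any of sink_plug, thread_spool_3, cream_pot, nail_brush, spanner, tape_measure from where it was at the start of the episode above 0.015 m).
It also fails if it takes over 48 s, if anything falls off the work surface, if the arm or the gripper's body presses on something with over 40 N, if the wrist force passes 120 N, or if a joint passes its speed limit or range.

### The arm

A 6-joint arm with a two-finger parallel gripper is mounted at the origin on a cart in front of the work surface, level with it; the furniture and walls round the work are solid. World frame = base frame: x ahead of the robot, y to its left, z up, the work surface at z = 0. Lengths are in m, angles in degrees, forces in N, time in s.
With the tool pointing down it reaches from about 0.35 to 0.875 m from the base axis. Payload 4.2 kg.
Tool frame: the origin (TCP) lies midway between the tips of the shut fingers; the grasp point (between the pads) lies 19 mm behind it; z points along the fingers, y is the line along which they close (so a half turn about z gives the same grasp; the last joint's range is limited). The gripper opens to 87 mm and grips with 3 to 60 N. Pads are 19 mm wide; open, the fingers measure 117 mm over their backs; the gripper's body (75 mm by 190 mm) begins 51 mm behind the grasp point.
Start: joints at [78.071, 22.042, 0.453, 0, -68.411, -14.817], TCP at [0.281, 0.558, 0.223] pointing down, gripper open.
Joint ranges: [-179.83, 179.83], [-69.29, 118.12], [-61.27, 80.66], [-181.25, 117.63], [-171.15, -9.14], [-177.46, 177.46]. Speed limits (degrees/s): [159.86, 159.86, 180, 180, 180, 180].

### API

Orientations are given as [roll, pitch, yaw] about the fixed x, y, z axes, in that order (R = Rz(yaw) Ry(pitch) Rx(roll)).
In Python, from workcell import env gives the robot as it stands. The module is installed in compiled form; this text tells all that it offers. Calls block until the motion is done:
- env.goto(position, orientation): joint-space move of the TCP to a pose.
- env.move_straight(position, rotation=None, rate=0.15, force_limit=None): straight line of the TCP; rotation=None keeps the orientation; rate is the mean speed in m/s. With force_limit (N) it stops when the force on the tool has changed by that much, and returns True; else False.
- env.set_joints(angles): joint-space move.
- env.gripper_to(opening, grasp_force=None): opening from 0.0 (shut) to 1.0 (fully open); grasp_force is the grip in N (None keeps the last); returns when the fingers have stopped.
- env.dwell(seconds).
- env.inverse_kinematics(position, orientation): joint angles nearest the present ones, or None.
- env.read_state(): the state.
- env.grab_frame(name): name is "side" or "top"; returns a dict with "image" (420x560x3 uint8, blue, green, red), "fx", "fy", "cx", "cy" (pixels), "position" and "orientation" of the camera in the world. Camera axes: x right, y up, looking along -z (the intrinsics and any distortion apply to the point x, -y, -z); pixel columns grow to the right and rows downward; lengths in m; the calibration is good to about 2 mm. A picture is of the moment at which its call begins. There is no depth.
A pose or a line that the arm cannot do raises env.Unreachable and nothing moves.
- env.close_job(): hands the job in; it is judged then, once.
Trained networks look in a picture, given as the dict that the camera call returned (one of the last four; its "shot" number tells which), for a name from the list of things; names that differ only in an ending like _2 or _b are one class to them, and where a whole thing is asked for, a point or a joint stands for the part that bears it (a point fixed in the world has none). Each returns a list of dicts, best first, with "score" (0 to 1); they miss things now and then, are a little off and sometimes report something else, mostly with a low value. They report only what shows in the picture. A call takes as long as a camera call.
- env.search_frame(picture, thing): "xyz" ([x, y, z] in m, in world coordinates, good to about 4 mm: the middle of the surface that is visible of it).
- env.trace(picture, thing): "mask" (420x560 bool, what is visible of it).
The state is a dict: "clock": time; "joint_positions": joint angles; "qvel": joint speeds; "joint_torque": joint torques, N m; "position": TCP position; "tool_rot": TCP orientation; "force": force on the tool from outside, world axes, zero at the start; "wrist_torque": the same for the moment, N m; "opening": opening from 0.0 (shut) to 1.0 (fully open); "finger_force": force on a finger pad.
Only numpy, scipy, OpenCV 4.12 (cv2) and the standard library are available. Lean on these libraries where they do the work, as an engineer would, in place of code of your own. Each camera call takes 0.05 s, during which the arm holds its last target. There are 200 camera calls.

## Working session

There is one attempt and no reset: what is moved stays moved. The work goes in short steps, each a Python script; the robot and the scene stay as the last script left them, time stands still between calls to the robot, and variables do not carry over. Pictures are saved under pics/ and viewed, at most 10 in all, crops included, and the job is handed in when it is done.

```bash
mkdir -p pics; python3 - <<'E'
from workcell import env
import cv2
for n in("top","side"):
    f=env.grab_frame(n); cv2.imwrite(f"pics/{n}1.png",f["image"])
    print(n,f["position"],f["orientation"],f["fx"],f["cx"],f["cy"],[k for k in f])
    for t in ["manifold","spout_valve","tail_valve","cap_valve","spout_grip","tail_grip","cap_grip","sink_plug","thread_spool_3","cream_pot","nail_brush","spanner","tape_measure"]:
        print(t,[( [round(float(v),3) for v in d["xyz"]],round(d["score"],2)) for d in env.search_frame(f,t)[:3]])
s=env.read_state();print(s["clock"],s["position"],s["tool_rot"],s["force"])
E
```

```text
top [0.26111678 0.14260984 1.36251575] [ 10.02302202   0.28542132 -89.12430763] 450.434312909708 283.0677323205439 201.88375355938126 ['image', 'fx', 'fy', 'cx', 'cy', 'position', 'orientation', 'shot']
manifold [([0.546, 0.103, 0.009], 0.96), ([0.52, 0.186, 0.027], 0.19)]
spout_valve [([0.476, 0.123, 0.059], 0.64)]
tail_valve [([0.484, 0.003, 0.064], 0.67), ([0.516, 0.258, 0.063], 0.41)]
cap_valve [([0.511, 0.261, 0.064], 0.55), ([0.489, 0.036, 0.102], 0.54), ([0.498, 0.443, 0.025], 0.5)]
spout_grip [([0.462, 0.132, 0.101], 0.7)]
tail_grip [([0.487, 0.034, 0.1], 0.48), ([0.546, 0.102, 0.009], 0.46), ([0.519, 0.297, 0.104], 0.24)]
cap_grip [([0.518, 0.294, 0.099], 0.49)]
sink_plug [([0.521, 0.187, 0.027], 0.5)]
thread_spool_3 [([0.515, 0.295, 0.102], 0.68), ([0.511, 0.262, 0.06], 0.34)]
cream_pot [([0.488, -0.282, 0.026], 0.71)]
nail_brush [([0.499, 0.443, 0.022], 0.74)]
spanner [([0.567, 0.556, 0.008], 0.64)]
tape_measure [([0.484, -0.13, 0.056], 0.57)]
side [-0.22714522 -0.85429652  0.56971484] [ 69.03638138   1.10337081 -36.43589213] 401.91153433923404 282.0336171566289 216.6590261878339 ['image', 'fx', 'fy', 'cx', 'cy', 'position', 'orientation', 'shot']
manifold [([0.513, -0.001, 0.011], 0.87)]
spout_valve [([0.469, 0.118, 0.059], 0.6)]
tail_valve [([0.483, -0.011, 0.059], 0.7), ([0.478, -0.293, 0.024], 0.63)]
cap_valve [([0.51, 0.239, 0.064], 0.67)]
spout_grip [([0.511, 0.242, 0.062], 0.46)]
tail_grip [([0.487, 0.031, 0.102], 0.63)]
cap_grip [([0.509, 0.289, 0.103], 0.66)]
sink_plug [([0.509, 0.287, 0.098], 0.54), ([0.48, -0.148, 0.036], 0.4), ([0.513, -0.003, 0.009], 0.24)]
thread_spool_3 []
cream_pot [([0.48, -0.291, 0.024], 0.65), ([0.512, 0.24, 0.063], 0.27)]
nail_brush []
spanner []
tape_measure [([0.479, -0.149, 0.035], 0.7)]
1.4 [0.28123569 0.55809943 0.22251689] [ 1.79993656e+02 -1.77522727e-03 -2.67466582e+01] [ 0.97654602 -0.63940689  0.17516913]
```

View pics/top1.png

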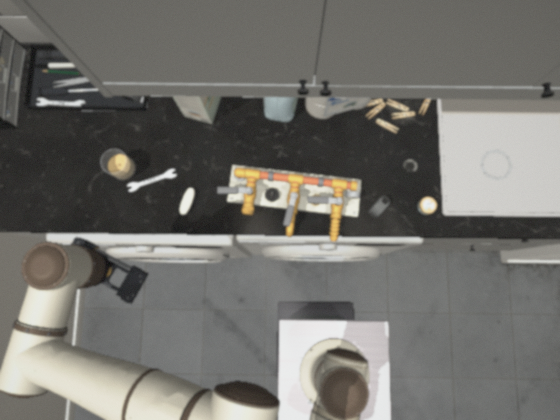

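View pics/side1.png

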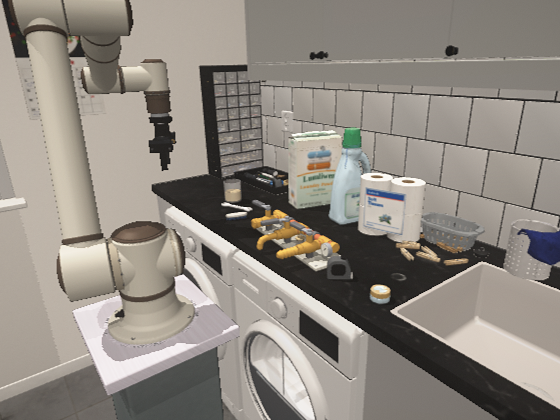

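```bash
cat > h.py <<'E'
from workcell import env
import cv2, numpy as np
from scipy.spatial.transform import Rotation as R
def world(f,u,v,z):
    d=R.from_euler("xyz",f["orientation"],degrees=True).apply(np.array([(u-f["cx"])/f["fx"],-(v-f["cy"])/f["fy"],-1]))
    p=np.array(f["position"]); return p+d*(z-p[2])/d[2]
def pix(f,P):
    c=R.from_euler("xyz",f["orientation"],degrees=True).inv().apply(np.array(P)-f["position"])
    return f["cx"]+f["fx"]*c[0]/-c[2], f["cy"]-f["fy"]*c[1]/-c[2]
E
python3 - <<'E'
from h import *
f=env.grab_frame("top")
m=env.trace(f,"manifold")[0]["mask"].astype(np.uint8)
m=cv2.morphologyEx(m,cv2.MORPH_CLOSE,np.ones((15,15)))
pts=np.argwhere(m)[:,::-1]
r=cv2.minAreaRect(pts.astype(np.float32)); print(r)
for u,v in cv2.boxPoints(r): print("corner",world(f,u,v,0.012).round(4))
for t in("spout_grip","tail_grip","cap_grip","sink_plug","tape_measure"):
    for d in env.trace(f,t)[:2]:
        k=np.argwhere(d["mask"])[:,::-1]; c=k.mean(0)
        rr=cv2.minAreaRect(k.astype(np.float32))
        print(t,round(d["score"],2),len(k),c.round(1),world(f,*c,0.1).round(4),np.round(rr[1],1),round(rr[2],1),[world(f,*q,.1)[:2].round(3).tolist() for q in cv2.boxPoints(rr)])
c=f["image"][150:250,215:395]; cv2.imwrite("pics/crop1.png",cv2.resize(c,(792,440),interpolation=cv2.INTER_CUBIC))
E
```

```text
((294.7382507324219, 190.05096435546875), (130.97796630859375, 37.168174743652344), 6.632514476776123)
corner [0.5001 0.3222 0.012 ]
corner [0.6163 0.3132 0.012 ]
corner [ 0.574 -0.088  0.012]
corner [ 0.4593 -0.0733  0.012 ]
spout_grip 0.74 239 [233.7 189.6] [0.5179 0.2941 0.1   ] [ 7. 34.] 90.0 [[0.528, 0.34], [0.529, 0.242], [0.509, 0.241], [0.507, 0.339]]
spout_grip 0.63 254 [290.7 207.6] [0.4679 0.1305 0.1   ] [ 8.2 34.9] 15.6 [[0.422, 0.155], [0.519, 0.13], [0.513, 0.107], [0.416, 0.133]]
tail_grip 0.67 213 [323.5 199.3] [0.4932 0.0374 0.1   ] [ 7. 33.] 90.0 [[0.502, 0.081], [0.504, -0.013], [0.483, -0.012], [0.482, 0.081]]
tail_grip 0.22 652 [243.6 193.4] [0.5072 0.2655 0.1   ] [36.9 40.1] 72.8 [[0.526, 0.344], [0.563, 0.235], [0.461, 0.202], [0.425, 0.309]]
cap_grip 0.68 241 [233.9 189.6] [0.5177 0.2936 0.1   ] [ 7. 34.] 90.0 [[0.528, 0.34], [0.529, 0.242], [0.509, 0.241], [0.507, 0.339]]
sink_plug 0.66 175 [272.  193.9] [0.5068 0.1843 0.1   ] [14. 14.] 90.0 [[0.527, 0.205], [0.527, 0.165], [0.487, 0.164], [0.486, 0.204]]
tape_measure 0.53 310 [379.4 205.8] [ 0.4768 -0.1212  0.1   ] [13.4 24.5] 38.7 [[0.461, -0.085], [0.516, -0.129], [0.493, -0.159], [0.437, -0.114]]
```

View pics/crop1.png

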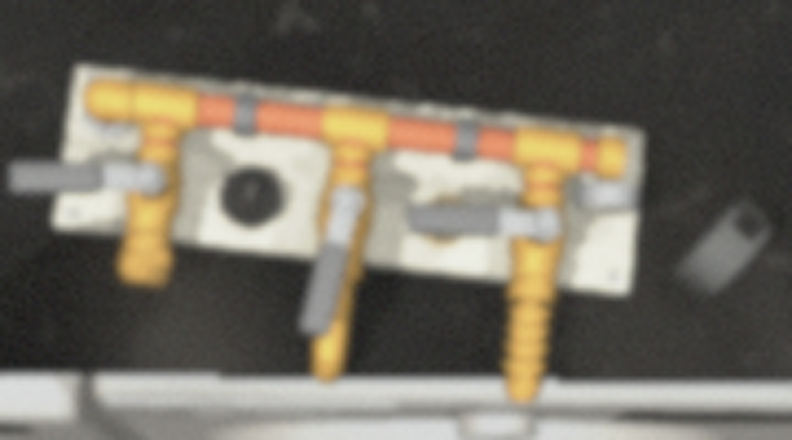

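```bash
cat >> h.py <<'E'
YB=-5.9; S=np.array([.506,.121]); T=np.array([.493,-.008]); Z=.081; RAD=.07; OFF=.0195
def pose(C,th,off,z=Z,r=RAD):
    # off<0: finger on the open side (pushes shut); th = lever angle, deg
    p=np.radians(180+YB-th); u=np.array([np.cos(p),np.sin(p)]); t=np.array([np.sin(p),-np.cos(p)])
    return [*(C+r*u+off*t),z],[180,0,90+YB-th]
def push(C,ths,off,lim,rate):
    for th in ths:
        hit=env.move_straight(*pose(C,th,off),rate=rate,force_limit=lim)
        s=env.read_state(); print(round(th,1),hit,np.round(s["force"],1),round(s["clock"],2))
        if hit: return th
E
python3 - <<'E'
from h import *
env.gripper_to(0.0)
env.goto(*pose(S,8,-.036,.18)); s=env.read_state(); print(s["clock"],s["position"],s["tool_rot"],s["force"],s["opening"])
env.move_straight(pose(S,8,-.036)[0],rate=.1,force_limit=8)
s=env.read_state(); print(s["clock"],s["position"],s["force"])
push(S,[8,14,20],-OFF,12,.04)
f=env.grab_frame("top");cv2.imwrite("pics/crop2.png",cv2.resize(f["image"][150:250,215:395],(792,440),interpolation=cv2.INTER_CUBIC))
E
```

```text
5.4583 [0.42962899 0.10323379 0.18014132] [ 1.79980687e+02 -1.74747127e-02  7.61114495e+01] [ 0.29634622 -0.39464952  0.42164096] 0.00487553341959672
6.6 [0.42983109 0.10314563 0.0814854 ] [ 0.25278322  0.46863651 -0.85765688]
8 False [ 0.8 -0.7  0.1] 7.17
14 False [-1.5 -0.7  0.4] 7.51
20 False [-0.6 -0.3 -0.3] 7.85
```

View pics/crop2.png

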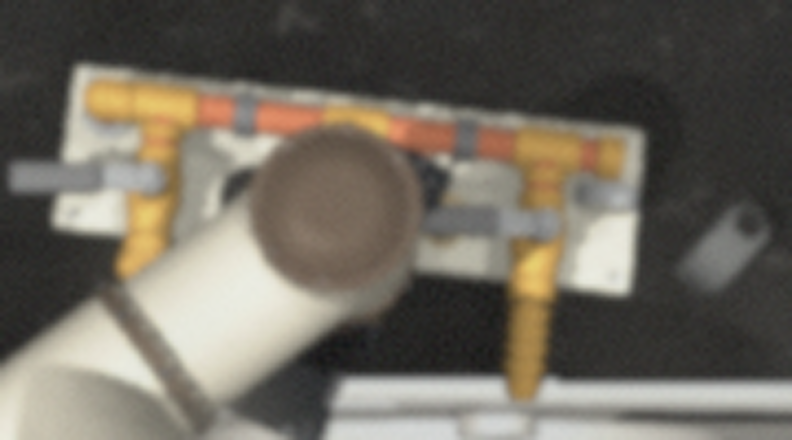

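```bash
python3 - <<'E'
from h import *
hit=push(S,np.arange(26,84,7),-OFF,12,.05)
if hit is None: hit=push(S,[84,86,88,90],-OFF,6,.02)
E
```

```text
26 False [-2.3 -1.2 -0.1] 8.2
33 False [-2.   0.4 -1.2] 8.53
40 False [-1.5 -1.3 -0.5] 8.85
47 False [-0.4 -0.  -1. ] 9.18
54 False [-0.4 -0.4  0.5] 9.5
61 False [-0.9 -1.7 -1.5] 9.82
68 False [-0.8 -0.1 -0.4] 10.15
75 False [-1.1 -0.5 -0. ] 10.47
82 False [-0.3 -0.2 -0.4] 10.8
84 False [-2.3 -0.4 -0.1] 11.07
86 False [-2.2 -0.9 -0.1] 11.35
88 True [-0.1 -0.1 -0.5] 11.56
```

```bash
cat >> h.py <<'E'
def lever(f,u0,C):
    out=[]
    for n in("spout_grip","tail_grip","cap_grip"):
        for d in env.trace(f,n)[:3]:
            k=np.argwhere(d["mask"])[:,::-1]; c=k.mean(0)
            if not 100<len(k)<400: continue
            w=np.array([world(f,*q,.1)[:2] for q in k]); m=w.mean(0)
            a=np.linalg.svd(w-m,full_matrices=False)[2][0]
            out.append((n,round(d["score"],2),m.round(3).tolist(),round(float((180+YB-np.degrees(np.arctan2(a[1],a[0])))%180),1)))
    return out
E
python3 - <<'E'
from h import *
env.move_straight(pose(S,84,-.036)[0],rate=.1)
env.move_straight(pose(S,84,-.036,.18)[0],rate=.2)
env.goto([.34,.42,.2],pose(S,84,0)[1])
f=env.grab_frame("top");print(*lever(f,0,0),sep="\n")
cv2.imwrite("pics/crop3.png",cv2.resize(f["image"][150:250,215:395],(792,440),interpolation=cv2.INTER_CUBIC))
print(env.read_state()["clock"])
E
```

```text
('spout_grip', 0.8, [0.509, 0.161], 90.0)
('tail_grip', 0.71, [0.493, 0.04], 87.0)
('cap_grip', 0.51, [0.518, 0.292], 83.5)
13.7583
```

View pics/crop3.png

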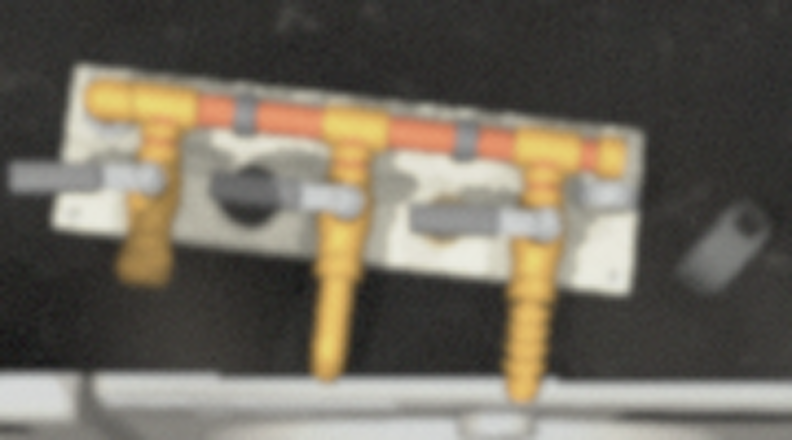

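```bash
python3 - <<'E'
from h import *
env.goto(*pose(T,87,.036,.18))
print(env.move_straight(pose(T,87,.036)[0],rate=.1,force_limit=8))
hit=push(T,[87,*np.arange(81,6,-7)],OFF,12,.05)
if hit is None: hit=push(T,[6,4,2,0],OFF,6,.02)
env.move_straight(pose(T,6,.036)[0],rate=.1)
env.move_straight(pose(T,6,.036,.18)[0],rate=.2)
env.goto([.34,.42,.2],pose(S,84,0)[1])
f=env.grab_frame("top");print(*lever(f,0,0),sep="\n")
cv2.imwrite("pics/crop4.png",cv2.resize(f["image"][150:250,215:395],(792,440),interpolation=cv2.INTER_CUBIC))
print(env.read_state()["clock"])
E
```

```text
False
87 False [-0.2  0.9  0.5] 16.89
81 False [0.7 0.2 0.1] 17.19
74 False [1.7 0.2 0.8] 17.52
67 False [ 0.9  1.  -0.5] 17.84
60 False [ 0.1  0.9 -0.7] 18.17
53 False [0.1 0.6 0.6] 18.49
46 False [ 0.5 -0.1 -0.2] 18.82
39 False [ 0.2  0.2 -0.1] 19.14
32 False [ 1.6 -0.5  0.4] 19.47
25 False [1.2 0.  0.6] 19.79
18 False [0.7 0.7 0.6] 20.12
11 False [ 0.9  0.5 -0.1] 20.44
6 False [ 0.8  1.6 -0.7] 20.91
4 False [1.5 2.8 0.1] 21.18
2 False [ 0.2  6.2 -0.8] 21.46
0 True [-1.1  3.4  1.5] 21.67
('spout_grip', 0.77, [0.51, 0.166], 90.0)
('tail_grip', 0.53, [0.452, -0.002], 0.7)
('cap_grip', 0.57, [0.518, 0.295], 83.1)
('cap_grip', 0.45, [0.51, 0.167], 90.1)
('cap_grip', 0.3, [0.482, 0.426], 9.1)
24.7583
```

View pics/crop4.png

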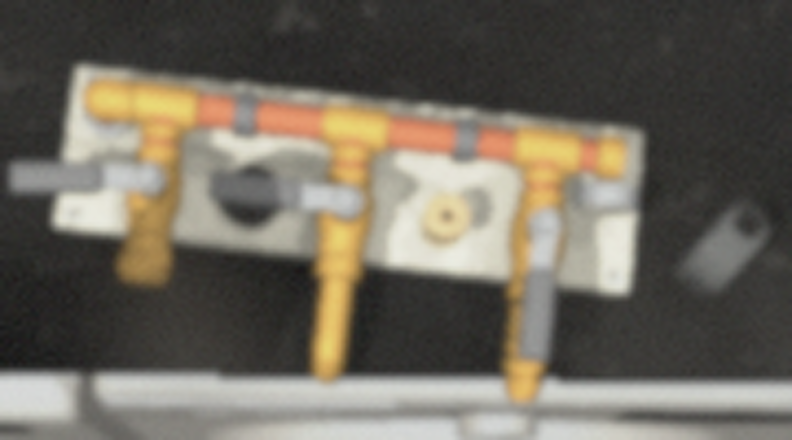

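The crop shows the spout lever square across its pipe, from (350,200) to (215,187). The tail lever lies in line with its pipe, from (543,215) to (535,360). The cap lever, plug and spool look unmoved.

```bash
python3 -c "
from workcell import env
print(env.close_job())"
```

```text
the job is handed in; nothing more can be done
None
```

I shut the spout valve (lever at about 90°), then opened the hose-tail valve (about 1°, against its stop). The last picture shows the cap lever, sink plug and spool unmoved. The job is handed in, and no verdict was returned.

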